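Index the water tester to its first vial and latch the reading arm down

ROBOT

A 7-joint arm with a two-finger parallel gripper is mounted at the origin on the work surface. World frame = base frame: x ahead of the robot, y to its left, z up, the work surface at z = 0. Lengths are in mm, angles in rad, forces in N, time in s.
With the tool pointing down it reaches from about 425 to 925 mm from the base axis. Payload 6.8 kg.
Tool frame: the origin (TCP) lies midway between the tips of the shut fingers; the grasp point (between the pads) lies 19 mm behind it; z points along the fingers, y is the direction in which the jaws open and shut (so a half turn about z gives the same grasp; the last joint's range is limited). The gripper opens to 88 mm and grips with 3 to 60 N. Pads are 20 mm wide; open, the fingers measure 115 mm over their backs; the gripper's body (75 mm by 178 mm) begins 61 mm behind the grasp point.
Start: joints at [-1.373, 0.477, 0.022, 1.555, -0.011, 1.109, -0.083], TCP at [203.209, 643.703, 222.664] pointing down, gripper open.
Joint ranges: [-2.96, 2.96], [-0.34, 2.1], [-1.41, 1.46], [0.24, 2.44], [-1.37, 4.51], [0.17, 1.92], [-2.96, 2.96]. Speed limits (rad/s): [2.39, 2.39, 3.14, 3.14, 3.14, 3.14, 3.14].

INTERFACE

Orientations are given as [roll, pitch, yaw] about the fixed x, y, z axes, in that order (R = Rz(yaw) Ry(pitch) Rx(roll)).
In Python, from plant import env gives the robot as it stands. The module is installed in compiled form; this text tells all that it offers.
- The arm moves only by the shell command python3 -m creep 'ROWS'. ROWS is JSON, a list of rows, each an object of numbers: "x", "y", "z": the shift along the world's x, y, z in m; "turn": the turn about the world's z in rad; "claw": the opening, from 0 (shut) to 1 (fully open). In form: [{"x": .., "y": .., "z": .., "turn": .., "claw": ..}, ...]. A call has 1 to 8 rows; each row shifts and turns the commanded pose from where the row before left it; what a row does not reach is not made up. A row lasts 1/12 s, in which the tool goes at most 41.7 mm and 7.16 degrees, less where a joint would pass 70% of its speed; a pose out of reach is approached as far as the arm can. A call with a gripper value outside its range is refused whole. The fingers move at their own pace and stop on an object; the grip force is fixed at half the most. Time passes only in rows, so rows that do not move let the fingers close. It gives the time, the measured TCP pose, the force and the opening at its end, in the units of the state.
- env.observe(): the state, without advancing time (a new reading comes with each control period).
- env.capture(name): name is "scene" or "top" or "wrist"; returns the picture (420x560x3 uint8, red, green, blue); there is no depth.
- env.camera_model(name): a dict with "fx", "fy", "cx", "cy" (pixels), "R" (3x3) and "t" (3): a world point X has camera coordinates R X + t; the wrist camera has in their place "mount" (4x4, takes a point from camera to tool coordinates, whose origin is the TCP and whose axes are the flange's). Camera axes: x right, y down, z forward; pixel columns grow to the right and rows downward; lengths in mm; the calibration is good to about 2 mm. A picture is of the moment at which its call begins: read the wrist's pose just before it. camera_model takes no time and is no camera call.
- env.close_job(): hands the job in, once; it reports no verdict.
The state is a dict: "time_s": time; "joints": joint angles; "qvel": joint speeds; "tau": joint torques, N m; "eef_pos": TCP position; "tool_rot": TCP orientation; "contact_force": force on the tool from outside, world axes, zero at the start; "wrist_torque": the same for the moment, N m; "opening": finger opening in mm.
Only numpy, scipy, OpenCV 4.12 (cv2) and the standard library are available. Lean on these libraries where they do the work, as an engineer would, in place of code of your own. Each camera call takes 0.05 s, during which the arm holds its last target. There are 200 camera calls.

TASK

On the water tester, turn the vial carousel clockwise (seen from above) by one place with its knob, so that the first vial clicks in under the raised reading arm. Then press the front end of the arm down until the latch holds it, let go and leave it down. Do not disturb the things standing around the tester.

Things in the scene. Friction and masses are not known exactly. Their poses are not given: they have to be found in the camera images.
- tester: white bench water tester fixed to the surface: base 250 x 245 x 20 mm with a vial carousel and a black reading arm. Origin: underside, below the carousel's axis; x to its back, y to the left seen from the front, z up. Base spans x -100..150, y -120..125 mm. The arm lies along x at y = -65 mm, its hinge at the back, its press pad at the front. A steel pawl stands at x -42, y -88 mm, 122 mm tall
- carousel (a joint): turn of the carousel in rad, growing CLOCKWISE seen from above. A sprung roller in its notched rim holds it at every multiple of 1.047; it starts at 0, where the place under the reading arm is empty; at 1.047 the first vial stands there. About 0.2 N m carries it to the next detent; let go within 0.3 rad of a detent, it springs into it
- station (a point): fixed point where the cap of a vial under the reading arm has its top centre, 78 mm above the surface, 65 mm from the carousel's axis. The carousel is a grey six-petalled plate 170 mm across, its top 32 mm up, with a place on each petal, 60 degrees apart; three places hold glass vials with white caps, 26 mm across, three are empty black rounds
- knob (a point): middle of the carousel's black bar knob, on its axis, 116 mm above the surface. The bar is 46 mm long (this point's x axis), 14 mm thick (y), 32 mm tall (100 to 132 mm above the surface), on an 18 mm stem, and turns with the carousel. From start to one place on it stays within 30 degrees of the tester's y axis, so fingers close roughly along the tester's x, clear of the arm
- reading_arm (a joint): angle of the sprung reading arm in rad: 0 raised (28 degrees above level), 0.5 level and fully down at its stop. It springs back unless pressed past the pawl: the pad takes about 2 N at first, about 11 N where the pawl is met at 0.32 rad, then less; beyond about 0.46 rad the pawl pulls it down and holds it at about 0.5 with the hand removed
- reading_pivot (a point): the arm's hinge axis in the arm's mid plane (a steel pin along the tester's y), 100 mm above the surface, 100 mm behind the carousel's axis, fixed to the tester
- pad (a point): centre of the top face of the arm's press pad, 50 mm along the arm (x), 40 mm across (y), with fine rubber ribs; 200 mm from the hinge along the arm and 9 mm above its mid line; z is normal to the face. About 204 mm above the surface when raised, 109 mm when down; it swings in an arc about the hinge, some 20 mm towards the front on its way down
- jar: open clear glass specimen jar, 60 mm across, 85 mm tall, standing beside the tester; bystander; origin at the centre of its underside
- cave: white ceramic fish cave, an arch 90 x 110 x 72 mm; bystander; origin at the centre of its underside
- clip: small blue suction cup with a clip on top, 44 mm across, 36 mm tall, in front of the tester; bystander; origin at the centre of its underside
- scoop: small orange plastic scoop lying flat, about 125 mm long and 22 mm high, beside the tester; bystander; origin under the centre of its bowl
- reagent: white reagent bottle, 44 mm across, 100 mm tall; bystander; origin at the centre of its underside
- food_tub: clear food tub with lid, 72 mm across, 85 mm tall; bystander; origin at the centre of its underside

How it is judged (in metres and radians):
On the way, in this order (a step that is already met when the one before it is completed fails the run):
1. the carousel is one place on, the first vial under the reading arm, with the arm still up (value of joint carousel between 0.9272 and 1.1672 rad and velocity of joint carousel between -0.1 and 0.1 rad/s and value of joint reading_arm below 0.15 rad), for 0.2 s.
2. the reading arm is pressed down into its latch (value of joint reading_arm above 0.44 rad and velocity of joint reading_arm between -0.1 and 0.1 rad/s), for 0.2 s.
At the end, for the whole second after the job is handed in: The carousel rests one place on from its start (joint 1.047 within 0.12 rad), the reading arm is latched down (joint above 0.44 rad), both at rest with nothing holding them (all of step 2 and value of joint carousel between 0.9272 and 1.1672 rad and velocity of joint carousel between -0.1 and 0.1 rad/s); the robot touches nothing.
It fails at once if a thing standing around the tester is moved by more than 40 mm or knocked over (distance of any of jar, cave, clip, scoop, reagent, food_tub from where it was at the start of the episode above 0.04 m or angle between any of jar, cave, clip, scoop, reagent, food_tub's own z axis and vertical above 0.5 rad).
It also fails if it takes over 48 s, if anything falls off the work surface, if the arm or the gripper's body presses on something with over 40 N, if the wrist force passes 120 N, or if a joint passes its speed limit or range.

## Working session

There is one attempt and no reset: what is moved stays moved. The work goes in short steps, Python scripts to look and compute and a shell command to move; the robot and the scene stay as the last step left them, time stands still between calls to the robot, and variables do not carry over. Pictures are saved under pics/ and viewed, about 8 in all and at most 12, crops included, and the job is handed in when it is done.

```bash
mkdir -p pics; python3 - <<'E'
from plant import env
import cv2
s=env.observe();print(s['eef_pos'],s['tool_rot'],s['opening'],s['contact_force'],s['time_s'])
for n in('scene','top'):
    cv2.imwrite(f'pics/{n}0.png',cv2.resize(env.capture(n)[:,:,::-1],(800,600),interpolation=cv2.INTER_CUBIC))
    print(n,env.camera_model(n))
E
```

```text
[203.0181352  643.12121306 221.70910729] [-3.13983509e+00  1.16737994e-04  2.83580620e+00] 87.70563969004954 [-0.53121405 -0.60554299 -0.22987731] 0.0
scene {'fx': 416.1796552009164, 'fy': 416.1796552009164, 'cx': 279.56626565042984, 'cy': 202.8288702570629, 'R': array([[ 0.64928607,  0.76050845, -0.00738213],
       [ 0.51843013, -0.44967126, -0.72734171],
       [-0.55646905,  0.46842573, -0.68623577]]), 't': array([-350.15680623, -200.06414311, 1585.85426325])}
top {'fx': 459.31059994977755, 'fy': 459.31059994977755, 'cx': 279.964268550135, 'cy': 208.48023176792864, 'R': array([[-4.20000729e-05, -9.99998179e-01, -1.90805198e-03],
       [-9.88849294e-01,  3.25678163e-04, -1.48919332e-01],
       [ 1.48919683e-01,  1.88052123e-03, -9.88847507e-01]]), 't': array([ -13.54935867,  566.96420295, 1574.91579055])}
```

View pics/top0.png

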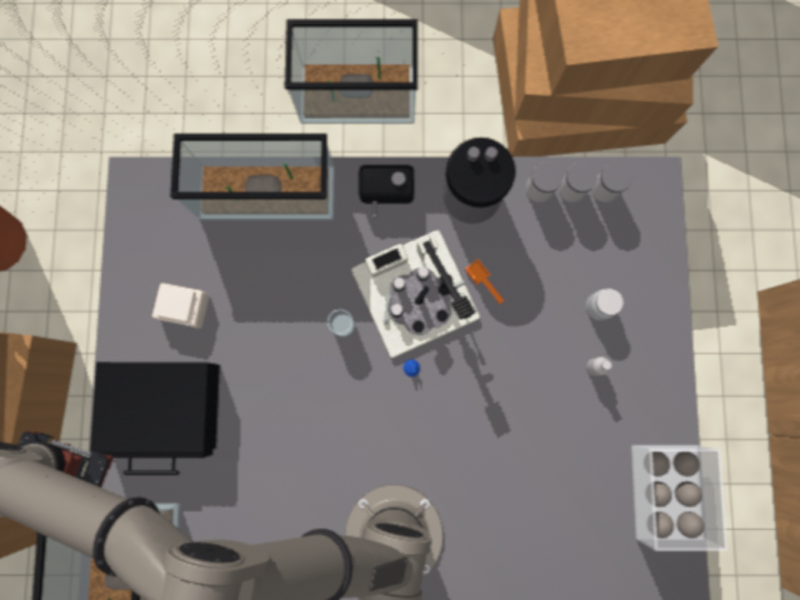

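View pics/scene0.png

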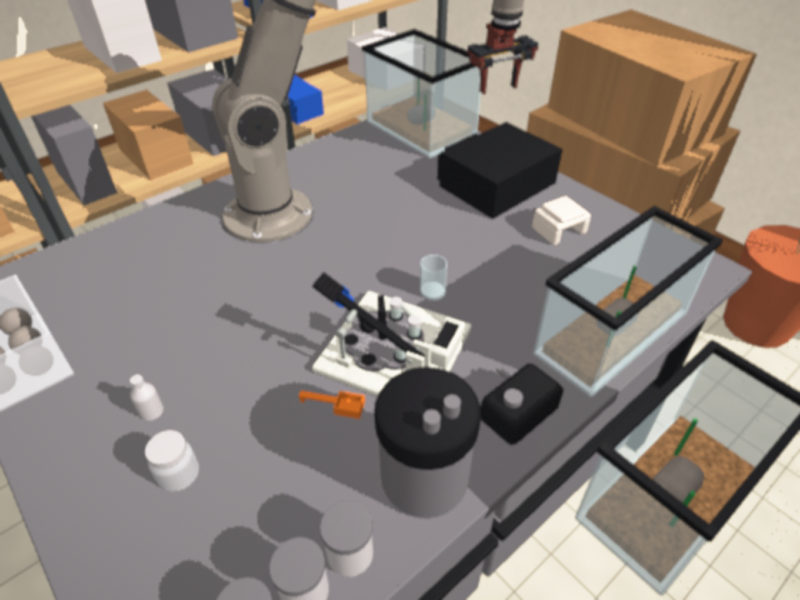

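```bash
python3 - <<'E'
from plant import env
import cv2,numpy as np
a=env.capture('top')[155:265,225:365,::-1]; b=env.capture('scene')[180:290,205:345,::-1]
cv2.imwrite('pics/crop1.png',np.vstack([cv2.resize(a,(700,550),interpolation=cv2.INTER_CUBIC)]))
cv2.imwrite('pics/crop2.png',cv2.resize(b,(700,550),interpolation=cv2.INTER_CUBIC))
E
```

```text
(no output)
```

View pics/crop1.png

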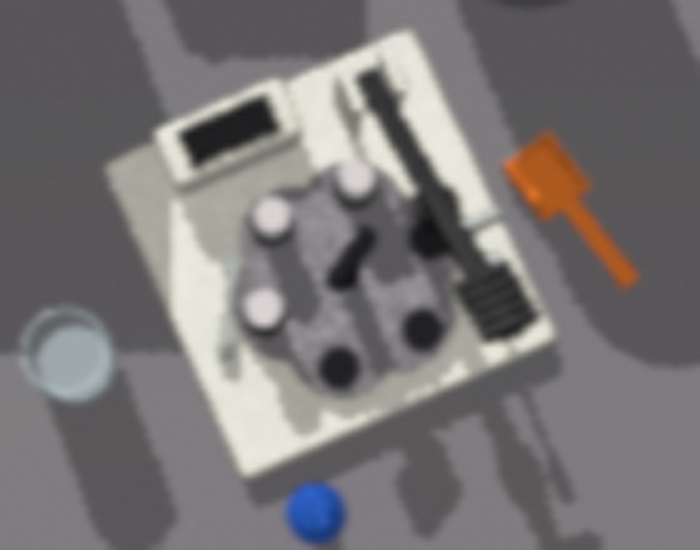

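View pics/crop2.png

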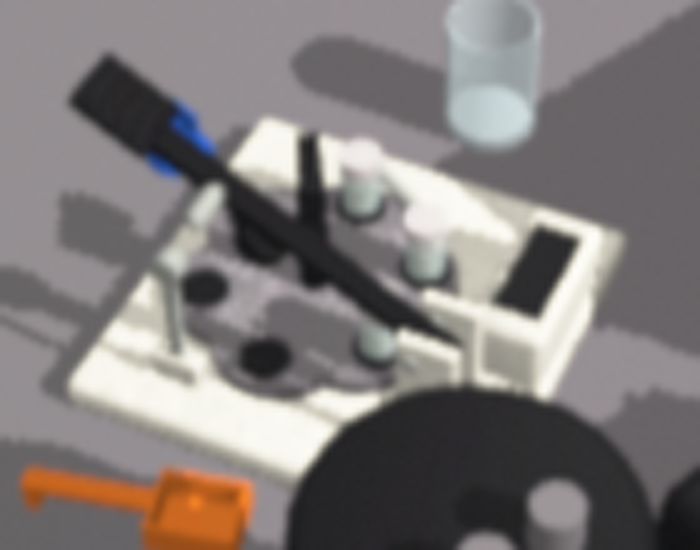

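```bash
cat >geo.py <<'E'
from plant import env
import numpy as np
from scipy.optimize import least_squares
def proj(n,X):
    m=env.camera_model(n);c=np.asarray(X)@np.array(m['R']).T+m['t'];return np.c_[m['fx']*c[:,0]/c[:,2]+m['cx'],m['fy']*c[:,1]/c[:,2]+m['cy']]
def T(p,L):
    L=np.atleast_2d(np.array(L,float));c,s=np.cos(p[2]),np.sin(p[2]);return np.c_[p[0]+c*L[:,0]-s*L[:,1],p[1]+s*L[:,0]+c*L[:,1],L[:,2]]
E
python3 - <<'E'
from geo import *
top=[((150,-120,20),410,30),((-100,-120,20),555,335),((-100,125,20),245,475),((150,125,20),107,165),((0,0,132),352,260),
((56.3,-32.5,78),356,178),((56.3,32.5,78),272,216),((0,65,78),265,307),((0-32.5*1.732,32.5,34),340,367),((-56.3,-32.5,34),422,328),((-72.4,-65,203),497,300)]
sc=[((0,0,132),309,141),((56.3,32.5,78),428,218),((0,65,78),362,158),((-72.4,-65,203),120,105),((-56.3,-32.5,34),205,288),((0,-65,34),265,357)]
f=lambda q,o:np.array([[o[0]+(a[1]+.5)/5-.5,o[1]+(a[2]+.5)/5-.5] for a in q])
def res(p,w=True):
    r=lambda n,q,o:(proj(n,T(p,[a[0] for a in q]))-f(q,o))
    return np.r_[r('top',top,(225,155)),r('scene',sc,(205,180))]
s=least_squares(lambda p:res(p).ravel(),[560,-50,.42],loss='soft_l1',x_scale=[10,10,.1])
print(s.x,np.degrees(s.x[2]));print(res(s.x).round(1).tolist())
p=s.x
for n,l in dict(knob=(0,0,116),padup=(-72.4,-65,203),paddn=(-100,-65,109),grip=(0,0,97),ax=(0,5,97)).items(): print(n,T(p,l).round(1))
E
```

```text
[ 5.61928742e+02 -6.42113201e+01  4.28996236e-01] 24.57967376803549
[[0.2, -0.6], [1.0, 0.6], [0.3, 1.4], [-0.9, -0.0], [0.1, -0.6], [0.5, -0.3], [0.2, -0.2], [-0.1, 0.2], [0.0, 0.4], [0.3, 0.6], [0.1, 0.0], [0.5, 3.7], [-0.2, 0.2], [0.1, -0.7], [1.5, -0.7], [0.0, -0.3], [0.1, -0.1]]
knob [[561.9 -64.2 116. ]]
padup [[ 523.1 -153.4  203. ]]
paddn [[ 498.  -164.9  109. ]]
grip [[561.9 -64.2  97. ]]
ax [[559.8 -59.7  97. ]]
```

```bash
python3 -m creep '[{"x":0.015,"y":-0.029,"z":0.01,"turn":-0.035,"claw":1},{"x":0.015,"y":-0.029,"z":0.01,"turn":-0.035,"claw":1},{"x":0.015,"y":-0.029,"z":0.01,"turn":-0.035,"claw":1},{"x":0.015,"y":-0.029,"z":0.01,"turn":-0.035,"claw":1},{"x":0.015,"y":-0.029,"z":0.01,"turn":-0.035,"claw":1},{"x":0.015,"y":-0.029,"z":0.01,"turn":-0.035,"claw":1},{"x":0.015,"y":-0.029,"z":0.01,"turn":-0.035,"claw":1},{"x":0.015,"y":-0.029,"z":0.01,"turn":-0.035,"claw":1}]'
python3 -m creep '[{"x":0.015,"y":-0.029,"z":0,"turn":-0.035,"claw":1},{"x":0.015,"y":-0.029,"z":0,"turn":-0.035,"claw":1},{"x":0.015,"y":-0.029,"z":0,"turn":-0.035,"claw":1},{"x":0.015,"y":-0.029,"z":0,"turn":-0.035,"claw":1},{"x":0.015,"y":-0.029,"z":0,"turn":-0.035,"claw":1},{"x":0.015,"y":-0.029,"z":0,"turn":-0.035,"claw":1},{"x":0.015,"y":-0.029,"z":0,"turn":-0.035,"claw":1},{"x":0.015,"y":-0.029,"z":0,"turn":-0.035,"claw":1}]'
```

```text
time_s: 0.87
eef_pos: [323.6, 410.0, 303.1]
tool_rot: [-3.142, -0.0, 2.554]
contact_force: [0.7, 0.1, -0.4]
opening: 87.9
time_s: 1.53
eef_pos: [443.6, 178.1, 302.7]
tool_rot: [3.141, -0.0, 2.274]
contact_force: [0.1, 0.5, -0.2]
opening: 88.1
```

```bash
python3 -m creep '[{"x":0.0145,"y":-0.0297,"z":0,"turn":-0.034,"claw":1},{"x":0.0145,"y":-0.0297,"z":0,"turn":-0.034,"claw":1},{"x":0.0145,"y":-0.0297,"z":0,"turn":-0.034,"claw":1},{"x":0.0145,"y":-0.0297,"z":0,"turn":-0.034,"claw":1},{"x":0.0145,"y":-0.0297,"z":0,"turn":-0.034,"claw":1},{"x":0.0145,"y":-0.0297,"z":0,"turn":-0.034,"claw":1},{"x":0.0145,"y":-0.0297,"z":0,"turn":-0.034,"claw":1},{"x":0.0145,"y":-0.0297,"z":0,"turn":-0.034,"claw":1}]'
python3 - <<'E'
from geo import *
import cv2
s=env.observe();e=np.array(s['eef_pos']);print(e,s['tool_rot'])
img=env.capture('wrist')[:,:,::-1].copy();m=env.camera_model('wrist');print(m)
from scipy.spatial.transform import Rotation as Ro
R=Ro.from_euler('xyz',s['tool_rot']).as_matrix();M=np.array(m['mount'])
p=[561.9,-64.2,.429]
for l in [(0,0,132),(-72.4,-65,203),(0,65,78),(56.3,-32.5,78),(56.3,32.5,78),(-42,-88,122)]:
    t=R.T@(T(p,l)[0]-e);c=M[:3,:3].T@(t-M[:3,3]);u=(m['fx']*c[0]/c[2]+m['cx'],m['fy']*c[1]/c[2]+m['cy']);print(l,np.round(u))
    cv2.drawMarker(img,tuple(int(round(v)) for v in u),(0,0,255),0,12)
cv2.imwrite('pics/w1.png',img)
E
```

```text
time_s: 2.2
eef_pos: [559.6, -59.4, 302.7]
tool_rot: [3.141, -0.0, 2.002]
contact_force: [0.4, 0.9, 0.6]
opening: 87.5
[559.58860843 -59.35939016 302.71442646] [ 3.14127755e+00 -1.37709750e-04  2.00239648e+00]
{'fx': 345.9078242079384, 'fy': 345.9078242079384, 'cx': 287.4231664277164, 'cy': 212.70705591589814, 'mount': array([[ 2.18041468e-04, -9.59473554e-01, -2.81798603e-01,
         7.76783851e+01],
       [ 9.99999498e-01,  4.84688909e-04, -8.76529651e-04,
         7.88217039e-01],
       [ 9.77591676e-04, -2.81798270e-01,  9.59473178e-01,
        -1.61285017e+02],
       [ 0.00000000e+00,  0.00000000e+00,  0.00000000e+00,
         1.00000000e+00]])}
(0, 0, 132) [287. 199.]
(-72.4, -65, 203) [201. 294.]
(0, 65, 78) [287. 128.]
(56.3, -32.5, 78) [335. 215.]
(56.3, 32.5, 78) [338. 159.]
(-42, -88, 122) [248. 275.]
```

View pics/w1.png

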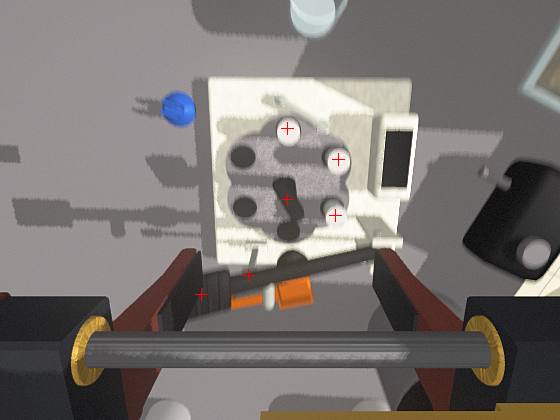

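```bash
python3 -m creep '[{"z":-0.025,"claw":1},{"z":-0.025,"claw":1},{"z":-0.025,"claw":1},{"z":-0.025,"claw":1},{"z":-0.025,"claw":1},{"z":-0.025,"claw":1},{"z":-0.025,"claw":1},{"z":-0.025,"claw":1}]'
python3 -m creep '[{"z":-0.003,"claw":0.4},{"claw":0.4},{"claw":0.4},{"claw":0.4},{"claw":0.3},{"claw":0.3},{"claw":0.3},{"claw":0.3}]'
python3 -m creep '[{"claw":0.2},{"claw":0.2},{"claw":0.2},{"claw":0.1},{"claw":0.1},{"claw":0.1},{"claw":0.1},{"claw":0.1}]'
```

```text
schema error: expected keys x, y, z, turn, claw
schema error: expected keys x, y, z, turn, claw
schema error: expected keys x, y, z, turn, claw
```

```bash
python3 -m creep '[{"x":0,"y":0,"z":-0.025,"turn":0,"claw":1},{"x":0,"y":0,"z":-0.025,"turn":0,"claw":1},{"x":0,"y":0,"z":-0.025,"turn":0,"claw":1},{"x":0,"y":0,"z":-0.025,"turn":0,"claw":1},{"x":0,"y":0,"z":-0.025,"turn":0,"claw":1},{"x":0,"y":0,"z":-0.025,"turn":0,"claw":1},{"x":0,"y":0,"z":-0.025,"turn":0,"claw":1},{"x":0,"y":0,"z":-0.025,"turn":0,"claw":1}]'
python3 -m creep '[{"x":0,"y":0,"z":-0.002,"turn":0,"claw":0.4},{"x":0,"y":0,"z":0,"turn":0,"claw":0.4},{"x":0,"y":0,"z":0,"turn":0,"claw":0.4},{"x":0,"y":0,"z":0,"turn":0,"claw":0.4},{"x":0,"y":0,"z":0,"turn":0,"claw":0.25},{"x":0,"y":0,"z":0,"turn":0,"claw":0.25},{"x":0,"y":0,"z":0,"turn":0,"claw":0.25},{"x":0,"y":0,"z":0,"turn":0,"claw":0.25}]'
python3 -m creep '[{"x":0,"y":0,"z":0,"turn":0,"claw":0.1},{"x":0,"y":0,"z":0,"turn":0,"claw":0.1},{"x":0,"y":0,"z":0,"turn":0,"claw":0.1},{"x":0,"y":0,"z":0,"turn":0,"claw":0.1},{"x":0,"y":0,"z":0,"turn":0,"claw":0.1},{"x":0,"y":0,"z":0,"turn":0,"claw":0.1}]'
```

```text
time_s: 2.92
eef_pos: [559.0, -57.5, 101.4]
tool_rot: [-3.142, -0.0, 2.004]
contact_force: [-0.0, -0.1, 0.4]
opening: 87.9
time_s: 3.58
eef_pos: [559.5, -57.8, 101.2]
tool_rot: [3.141, 0.0, 2.004]
contact_force: [-0.9, 0.1, -0.3]
opening: 38.0
time_s: 4.08
eef_pos: [556.0, -59.1, 100.5]
tool_rot: [-3.136, -0.002, 2.003]
contact_force: [-9.4, -2.7, 9.2]
opening: 24.3
```

```bash
python3 -m creep '[{"x":0,"y":0,"z":0,"turn":0,"claw":0},{"x":0,"y":0,"z":0,"turn":0,"claw":0},{"x":0,"y":0,"z":0,"turn":0,"claw":0},{"x":0,"y":0,"z":0,"turn":0,"claw":0},{"x":0,"y":0,"z":0,"turn":0,"claw":0},{"x":0,"y":0,"z":0,"turn":0,"claw":0}]'
```

```text
time_s: 4.58
eef_pos: [555.9, -59.1, 100.4]
tool_rot: [-3.136, -0.002, 2.003]
contact_force: [-8.7, -1.9, 8.6]
opening: 24.4
```

```bash
python3 -m creep '[{"x":0.0004,"y":-0.0008,"z":0,"turn":-0.06,"claw":0},{"x":0.0004,"y":-0.0008,"z":0,"turn":-0.06,"claw":0},{"x":0.0004,"y":-0.0008,"z":0,"turn":-0.06,"claw":0},{"x":0.0004,"y":-0.0008,"z":0,"turn":-0.06,"claw":0},{"x":0.0004,"y":-0.0008,"z":0,"turn":-0.06,"claw":0},{"x":0.0004,"y":-0.0008,"z":0,"turn":-0.06,"claw":0},{"x":0.0004,"y":-0.0008,"z":0,"turn":-0.06,"claw":0},{"x":0,"y":0,"z":0,"turn":-0.06,"claw":0}]'
python3 -m creep '[{"x":0,"y":0,"z":0,"turn":-0.05,"claw":0},{"x":0,"y":0,"z":0,"turn":0,"claw":0},{"x":0,"y":0,"z":0,"turn":0,"claw":0}]'
```

```text
time_s: 5.25
eef_pos: [559.5, -56.9, 100.4]
tool_rot: [-3.134, -0.009, 1.526]
contact_force: [-9.3, 15.6, 12.5]
opening: 25.1
time_s: 5.5
eef_pos: [563.4, -60.2, 100.6]
tool_rot: [3.14, -0.002, 1.478]
contact_force: [3.4, 4.0, -9.5]
opening: 16.1
```

```bash
python3 -m creep '[{"x":0,"y":0,"z":0,"turn":0,"claw":0},{"x":0,"y":0,"z":0,"turn":0,"claw":0},{"x":0,"y":0,"z":0,"turn":0,"claw":0},{"x":0,"y":0,"z":0,"turn":0,"claw":0}]'
python3 -m creep '[{"x":0,"y":0,"z":0,"turn":0,"claw":0.4},{"x":0,"y":0,"z":0,"turn":0,"claw":0.4},{"x":0,"y":0,"z":0,"turn":0,"claw":0.6},{"x":0,"y":0,"z":0,"turn":0,"claw":0.8},{"x":0,"y":0,"z":0,"turn":0,"claw":0.8},{"x":0,"y":0,"z":0,"turn":0,"claw":0.8},{"x":0,"y":0,"z":0,"turn":0,"claw":0.8}]'
python3 - <<'E'
from geo import *
import cv2
w=env.capture('wrist')[:,:,::-1]; b=cv2.resize(env.capture('scene')[180:290,205:345,::-1],(535,420),interpolation=cv2.INTER_CUBIC)
cv2.imwrite('pics/w2.png',cv2.resize(np.hstack([w,b]),(798,306),interpolation=cv2.INTER_AREA))
E
```

```text
time_s: 5.83
eef_pos: [563.3, -61.4, 100.5]
tool_rot: [3.14, -0.002, 1.475]
contact_force: [4.6, 4.2, -4.6]
opening: 16.3
time_s: 6.42
eef_pos: [561.9, -63.6, 100.7]
tool_rot: [-3.142, 0.0, 1.474]
contact_force: [0.4, -0.0, 0.2]
opening: 59.6
```

View pics/w2.png

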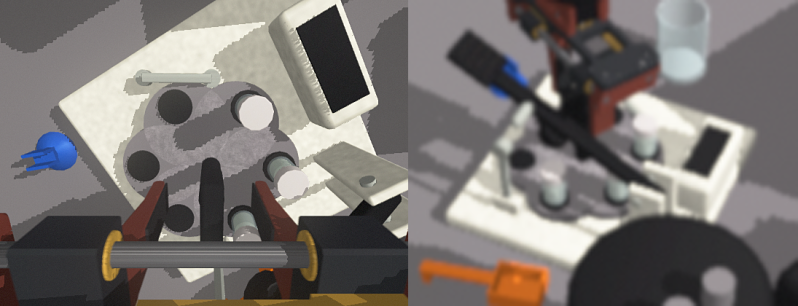

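```bash
python3 -m creep '[{"x":0,"y":0,"z":0.025,"turn":0,"claw":0.8},{"x":0,"y":0,"z":0.025,"turn":0,"claw":0.8},{"x":0,"y":0,"z":0.025,"turn":0,"claw":0.8},{"x":0,"y":0,"z":0.025,"turn":0,"claw":0.8},{"x":0,"y":0,"z":0.025,"turn":0,"claw":0.4},{"x":0,"y":0,"z":0.025,"turn":0,"claw":0},{"x":0,"y":0,"z":0.025,"turn":0,"claw":0},{"x":0,"y":0,"z":0,"turn":0,"claw":0}]'
python3 -m creep '[{"x":-0.01,"y":-0.0225,"z":0,"turn":0,"claw":0},{"x":-0.01,"y":-0.0225,"z":0,"turn":0,"claw":0},{"x":-0.01,"y":-0.0225,"z":0,"turn":0,"claw":0},{"x":-0.01,"y":-0.0225,"z":0,"turn":0,"claw":0},{"x":0,"y":0,"z":-0.02,"turn":0,"claw":0},{"x":0,"y":0,"z":-0.02,"turn":0,"claw":0},{"x":0,"y":0,"z":0,"turn":0,"claw":0}]'
python3 - <<'E'
from geo import *
import cv2
a=cv2.resize(env.capture('top')[155:265,225:365,::-1],(400,314),interpolation=cv2.INTER_CUBIC); b=cv2.resize(env.capture('scene')[180:290,205:345,::-1],(400,314),interpolation=cv2.INTER_CUBIC)
cv2.imwrite('pics/w3.png',np.hstack([a,b]))
E
```

```text
time_s: 7.18
eef_pos: [564.4, -64.3, 280.4]
tool_rot: [3.134, -0.001, 1.473]
contact_force: [0.1, 0.4, 1.2]
opening: 47.1
time_s: 7.77
eef_pos: [519.6, -153.0, 232.4]
tool_rot: [-3.136, -0.0, 1.473]
contact_force: [-1.3, 0.3, -0.5]
opening: 1.7
```

View pics/w3.png

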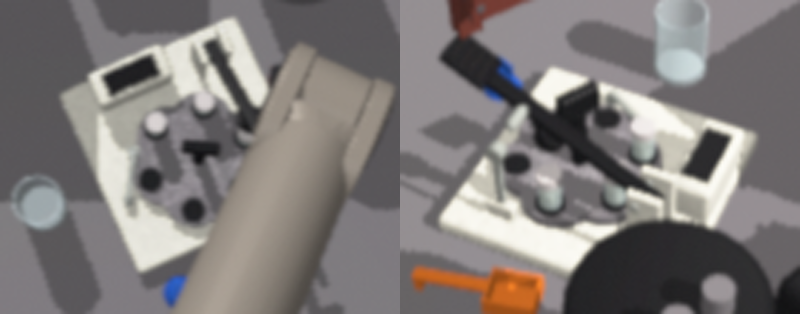

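```bash
python3 -m creep '[{"x":0,"y":0,"z":-0.014,"turn":0,"claw":0},{"x":0,"y":0,"z":-0.014,"turn":0,"claw":0},{"x":-0.003,"y":-0.0014,"z":-0.008,"turn":0,"claw":0},{"x":-0.003,"y":-0.0014,"z":-0.008,"turn":0,"claw":0},{"x":-0.003,"y":-0.0014,"z":-0.008,"turn":0,"claw":0},{"x":-0.003,"y":-0.0014,"z":-0.008,"turn":0,"claw":0},{"x":-0.003,"y":-0.0014,"z":-0.008,"turn":0,"claw":0},{"x":-0.003,"y":-0.0014,"z":-0.008,"turn":0,"claw":0}]'
```

```text
time_s: 8.53
eef_pos: [504.3, -161.9, 159.3]
tool_rot: [3.14, -0.0, 1.474]
contact_force: [1.0, 1.1, 1.8]
opening: 0.9
```

```bash
python3 -m creep '[{"x":-0.0015,"y":-0.0007,"z":-0.008,"turn":0,"claw":0},{"x":-0.0015,"y":-0.0007,"z":-0.008,"turn":0,"claw":0},{"x":0,"y":0,"z":0,"turn":0,"claw":0}]'
```

```text
time_s: 8.78
eef_pos: [500.7, -163.6, 142.9]
tool_rot: [-3.141, -0.0, 1.473]
contact_force: [-0.4, 0.8, 3.8]
opening: 0.7
```

```bash
python3 -m creep '[{"x":-0.001,"y":-0.0005,"z":-0.008,"turn":0,"claw":0},{"x":-0.001,"y":-0.0005,"z":-0.008,"turn":0,"claw":0},{"x":0,"y":0,"z":-0.004,"turn":0,"claw":0},{"x":0,"y":0,"z":0,"turn":0,"claw":0}]'
python3 -m creep '[{"x":0,"y":0,"z":-0.006,"turn":0,"claw":0},{"x":0,"y":0,"z":-0.005,"turn":0,"claw":0},{"x":0,"y":0,"z":-0.003,"turn":0,"claw":0},{"x":0,"y":0,"z":0,"turn":0,"claw":0}]'
```

```text
time_s: 9.12
eef_pos: [498.0, -164.5, 122.5]
tool_rot: [-3.14, 0.0, 1.473]
contact_force: [0.3, -0.2, -0.1]
opening: 0.3
time_s: 9.45
eef_pos: [498.9, -164.3, 109.4]
tool_rot: [-3.141, -0.0, 1.474]
contact_force: [-0.2, 0.4, -0.2]
opening: 0.4
```

```bash
python3 -m creep '[{"x":0,"y":0,"z":-0.002,"turn":0,"claw":0},{"x":0,"y":0,"z":-0.002,"turn":0,"claw":0},{"x":0,"y":0,"z":0,"turn":0,"claw":0}]'
python3 - <<'E'
from geo import *
import cv2
a=cv2.resize(env.capture('wrist')[:,:,::-1],(400,300),interpolation=cv2.INTER_AREA); b=cv2.resize(env.capture('scene')[180:290,205:345,::-1],(400,300),interpolation=cv2.INTER_CUBIC)
cv2.imwrite('pics/w4.png',np.hstack([a,b]))
E
```

```text
time_s: 9.7
eef_pos: [499.1, -164.5, 108.7]
tool_rot: [3.142, -0.004, 1.473]
contact_force: [-13.6, 5.3, 43.0]
opening: 0.6
```

View pics/w4.png

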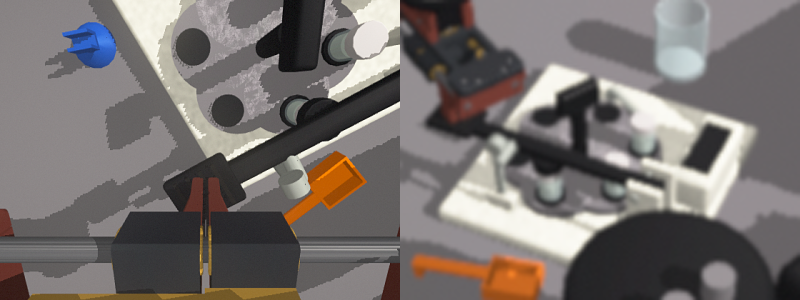

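The picture shows the fingertips on the pad and the arm level, at its stop at z 108.7 with 43 N on it. The vial stands under it. Now I'll back off straight up.

```bash
python3 -m creep '[{"x":0,"y":0,"z":0.003,"turn":0,"claw":0},{"x":0,"y":0,"z":0.008,"turn":0,"claw":0},{"x":0,"y":0,"z":0.02,"turn":0,"claw":0},{"x":0,"y":0,"z":0.025,"turn":0,"claw":0},{"x":0,"y":0,"z":0.025,"turn":0,"claw":0},{"x":0,"y":0,"z":0.025,"turn":0,"claw":0},{"x":0,"y":0,"z":0.025,"turn":0,"claw":0},{"x":0,"y":0,"z":0.025,"turn":0,"claw":0}]'
python3 -m creep '[{"x":-0.01,"y":0.03,"z":0,"turn":0,"claw":0},{"x":-0.01,"y":0.03,"z":0,"turn":0,"claw":0},{"x":-0.01,"y":0.03,"z":0,"turn":0,"claw":0},{"x":0,"y":0,"z":0,"turn":0,"claw":0},{"x":0,"y":0,"z":0,"turn":0,"claw":0},{"x":0,"y":0,"z":0,"turn":0,"claw":0}]'
python3 - <<'E'
from geo import *
import cv2
a=cv2.resize(env.capture('top')[155:265,225:365,::-1],(400,314),interpolation=cv2.INTER_CUBIC); b=cv2.resize(env.capture('scene')[180:290,205:345,::-1],(400,314),interpolation=cv2.INTER_CUBIC)
cv2.imwrite('pics/w5.png',np.hstack([a,b]))
E
```

```text
time_s: 10.47
eef_pos: [498.9, -164.2, 262.8]
tool_rot: [-3.141, 0.0, 1.474]
contact_force: [-0.3, 0.3, -0.6]
opening: 0.7
time_s: 10.97
eef_pos: [469.2, -74.6, 261.8]
tool_rot: [3.141, 0.0, 1.474]
contact_force: [-0.0, -0.3, -0.3]
opening: 0.4
```

View pics/w5.png

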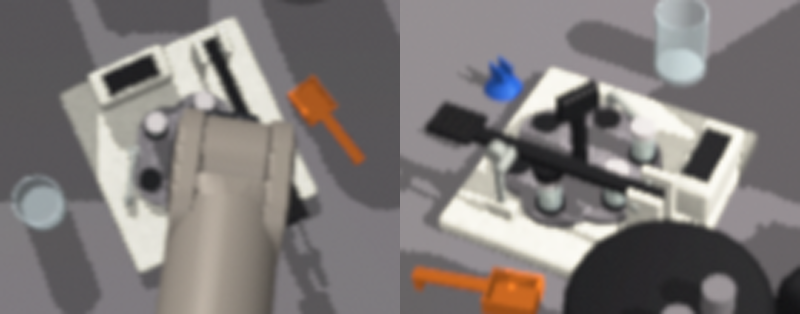

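```bash
python3 - <<'E'
from geo import *
p=[561.9,-64.2,.429]
f=400/140
for l in [(-100,-65,109),(-92,-65,157),(-98,-65,125),(0,-65,34),(56.3,-32.5,78),(56.3,32.5,78),(0,0,132)]:
    u=proj('scene',T(p,l))[0];print(l,((u-[205,180])*f+[400,0]).round())
E
```

```text
(-100, -65, 109) [456. 120.]
(-92, -65, 157) [458.  87.]
(-98, -65, 125) [456. 109.]
(0, -65, 34) [551. 203.]
(56.3, -32.5, 78) [616. 168.]
(56.3, 32.5, 78) [643. 124.]
(0, 0, 132) [577.  90.]
```

The pad appears at (457,122) against a predicted (456,120) for fully down. The vials match the predictions for one place on.

```bash
python3 -c "
from plant import env
print(env.close_job())"
```

```text
the job is handed in; nothing more can be done
None
```

The carousel is one place on, with the first vial under the reading arm. The arm is pressed down, latched and released, and the job is handed in. It was handed in at about 11 s of the 48 s allowed, and it reports no verdict.

- **Carousel:** I closed the fingers on the knob roughly along the tester's x and turned it clockwise. After release, the last picture shows the vials where one place on predicts them. That covers the station vial at about (551, 203) and the caps at (616, 168) and (643, 124).
- **Reading arm:** I pressed the pad with shut fingers until it met its stop at z 108.7 mm. The force there rose to 43 N, more than I meant to apply but well under the 120 N wrist limit. I read the 40 N limit as covering only the arm and the gripper's body, not the fingertips.
- **Latch:** With the hand withdrawn, the pad is seen at (457, 122) against a predicted (456, 120) for fully down. The contact force is about 0.
- **Bystanders:** The jar, clip and scoop look unmoved in the last pictures. I did not check the cave, reagent bottle or food tub again, but the robot never worked near them.
- **Disagreements:** Just before the stop the pad pressed back with less force than the description gives. I read 3.8 N near the pawl and then about 0, where about 11 N was expected. I take that as the pawl pulling the arm in early. One knob point in the scene picture was misread (about 4 px off) and down-weighted in the fit of the tester's position. The other points agreed within about 1.7 px.

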